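# Press the loupe's post home in its viewing stand

## Robot

A 7-joint arm with a two-finger parallel gripper is mounted at the origin on the work surface. World frame = base frame: x ahead of the robot, y to its left, z up, the work surface at z = 0. Lengths are in mm, angles in rad, forces in N, time in s.
With the tool pointing down it reaches from about 400 to 850 mm from the base axis. Payload 6.9 kg.
Tool frame: the origin (TCP) lies at the very end of the fingers, on their centre line; the grasp point (between the pads) lies 19 mm behind it; z points along the fingers, y is the line along which they close (so a half turn about z gives the same grasp; the last joint's range is limited). The gripper opens to 85 mm and grips with 20 to 120 N. Pads are 22 mm wide; open, the fingers measure 114 mm over their backs; the gripper's body (76 mm by 85 mm) begins 54 mm behind the grasp point. The pads swing forward as they close: fully open they stand 13 mm farther back than shut.
Start: joints at [-1.218, 0.507, -0.238, 1.5, 0.126, 1.149, -0.155], TCP at [153.315, 605.893, 231.275] pointing down, gripper open.
Joint ranges: [-3.08, 3.08], [-0.24, 2.05], [-1.43, 1.35], [0, 2.5], [-1.52, 4.66], [0.17, 1.96], [-2.89, 2.89]. Speed limits (rad/s): [2.39, 2.39, 3.14, 3.14, 3.14, 3.14, 3.14].

## Interface

Orientations are given as a unit quaternion [w, x, y, z].
In Python, from station import arm gives the robot as it stands.
- The arm moves only by the shell command python3 -m jog 'ROWS' [OPENING] [FORCE]. ROWS is JSON, a list of rows, each a list of 4 numbers: the shift along the tool's x, y, z in m, then the turn about the tool's z in rad. In form: [[tx, ty, tz, twist], ...]. A call has 1 to 8 rows; each row is the pose to reach, as a shift and turn from the pose commanded when the call began, along the tool's axes at that moment; what a row does not reach only later rows make up. A row lasts 1/8 s, in which the tool goes at most 62.5 mm and 10.7 degrees, less where a joint would pass 70% of its speed; a pose out of reach is approached as far as the arm can. A call with a gripper value outside its range is refused whole. OPENING is the finger opening in m, from 0 to 0.0854, set as the call begins (- or left out, the last holds). The fingers move at their own pace and stop on an object; FORCE is the grip in N (left out, the last holds). Time passes only in rows, so rows that repeat a pose let the fingers close. It gives the time, the measured TCP pose, the force, the opening and the grip force at its end, in the units of the state.
- arm.state(): the state, without advancing time (a new reading comes with each control period).
- arm.grab_frame(name): name is "side" or "top" or "wrist"; returns a dict with "frame" (420x560x3 uint8, red, green, blue), "z_map" (420x560 float32, mm along the optical axis (not along the pixel's ray), 0 where there is no reading), "fovy" (degrees; the focal length in pixels is half the picture's height over the tangent of half this angle, whatever the lens; pixels are square), "cx", "cy" (the principal point, pixels), "k1" (the pictures are not rectified: a ray, as slopes to the right and down, at radius r is drawn at 1 + k1 r^2 times it, then the intrinsics apply), "rvec" (rotation vector, rad) and "tvec" (3), from world to camera coordinates, as OpenCV has them. Camera axes: x right, y down, z forward; pixel columns grow to the right and rows downward; lengths in mm; the calibration is good to about 2 mm. A picture is of the moment at which its call begins.
- arm.hand_in(): hands the job in; it is judged then, once.
The state is a dict: "time": time; "joints": joint angles; "joint_velocities": joint speeds; "joint_torque": joint torques, N m; "tcp_pos": TCP position; "eef_rot": TCP orientation; "contact_force": force on the tool from outside, world axes, zero at the start; "wrist_torque": the same for the moment, N m; "width": opening from 0.0 (shut) to 1.0 (fully open); "finger_force": force on a finger pad.
Only numpy, scipy, OpenCV 4.12 (cv2) and the standard library are available. Lean on these libraries where they do the work, as an engineer would, in place of code of your own. Each camera call takes 0.05 s, during which the arm holds its last target. There are 200 camera calls.

## Task

Set the loupe up for viewing the coin: lift it out of its rosewood block and press its post straight down, fully home, in the socket of the viewing stand, with the lens over the coin, then let go. The socket boss is bolted down a few millimetres off its mark and its hole has a sharp edge, so feel for the hole gently with the foot of the post and never press hard on the stand; leave the coin and everything else lying where it is.

Things in the scene. Friction and masses are not known exactly. Their poses are not given: they have to be found in the camera images.
- loupe: Nickel loupe, loose, 0.18 to 0.28 kg: a plain round upright post, 14 mm diameter, 165 mm long, with a flat foot. Origin at the centre of the foot, z up along the post, x towards the lens. A clamp block (26 x 24 mm, 85 to 103 mm above the foot) holds the lens arm on its +x side and a thumbscrew on its -x side, reaching to x = -29 mm.
- grip (a point): Point on the post's axis 138 mm above the foot, in the middle of the bare post above the clamp (103 to 165 mm above the foot), where it can be gripped at any yaw.
- lens (a point): Centre of the level lens ring: 62 mm along the loupe's x axis, 94 mm above the foot. The ring is 52 mm in diameter and 9 mm thick.
- block: Lacquered rosewood accessory block, fixed, 70 (x) x 130 (y) x 42 mm high; origin at the centre of its underside. In the middle of its top is a roomy parking hole, 17 mm wide, 30 mm deep, in which the loupe stands at the start (foot 12 mm above the shelf). A brush and a stub handle stand in it 42 mm to either side along y, up to 87 mm above the shelf.
- stand: Viewing stand, fixed: dark cast plate 124 (x) x 84 (y) x 8 mm, from x = -34 to +90 mm. Origin on its underside below the mark for the socket; x points from the socket to the coin, z up. A felt coin pad (48 mm diameter, top 10 mm above the shelf) is centred at x = 62 mm. The socket is a round nickel boss on it, 41 mm diameter, flat top 42 mm above the shelf.
- mark (a point): Where the hole's mouth should be: above the stand's origin at the boss's polished flat top (42 mm). The immovable boss is bolted 2 to 5 mm off it, direction unknown. Its central blind hole: sharp edge, 15.4 mm wide, 28 mm deep (floor 14 mm above the shelf). From 10 mm down to the floor a spring ball in the wall holds the post back: it takes 4 to 8 N of push beyond the loupe's weight.
- coin: Clear round coin capsule with a silver coin in it, loose, 40 mm diameter, 8 mm high, 35 g, lying on the stand's felt pad; origin at the centre of its underside.
- capsules: Stack of five clear coin capsules, loose (one piece), 40 mm diameter, 40 mm high; origin at the centre of its underside. Bystander between block and stand.
- tray: Silver-plated tray with coins, loose, 150 x 220 x 14 mm (handles to 21 mm high, 262 mm over them), 0.6 kg; origin at the centre of its underside. Bystander at the back.
- scale: Black pocket scale with a steel pan, loose, 75 x 125 x 19 mm; origin at the centre of its underside. Bystander.
- caliper: Digital caliper lying flat, loose, 190 mm long, 13 mm high; origin at the middle of its beam's underside. Bystander.
- tweezers: Nickel tweezers lying flat, loose, 120 mm long, 6 mm high; origin at the middle of the underside. Bystander.
Mind the look-alikes: they are no part of the job. Leave any turquoise look-alike of the loupe alone. What is shaped like the stand but orange is not meant.

How it is judged (in metres and radians):
On the way, in this order (a step that is already met when the one before it is completed fails the run):
1. the loupe is lifted out of its block (z of loupe in the frame of block above 0.05 m), for 0.1 s.
2. the post is pressed fully home in the socket (z of loupe in the frame of stand below 0.0165 m and horizontal distance between loupe and stand below 0.01 m), for 0.2 s.
At the end, for the whole second after the job is handed in: The loupe stands released and still in the stand's socket, its foot less than 16.5 mm above the stand's underside (the hole's floor is at 14 mm) and within 10 mm of the socket's mark, upright within 0.09 rad, with the centre of its lens within 18 mm of the coin's centre seen from above (all of step 2 and angle between loupe's own z axis and vertical below 0.09 rad and horizontal distance between lens and coin below 0.018 m and linear speed of loupe below 0.02 m/s); the robot touches nothing.
It fails at once if the loupe is pressed on the stand with more than 35 N (contact force between loupe and stand above 35 N).
It fails at once if the coin is pushed from its place by more than 8 mm (distance of coin from where it was at the start of the episode above 0.008 m).
It fails at once if the capsule stack, tray, scale, caliper or tweezers are moved by more than 15 mm (distance of any of capsules, tray, scale, caliper, tweezers from where it was at the start of the episode above 0.015 m).
It also fails if it takes over 67 s, if anything falls off the work surface, if the arm or the gripper's body presses on something with over 40 N, if the wrist force passes 120 N, or if a joint passes its speed limit or range.

## Working session

There is one attempt and no reset: what is moved stays moved. The work goes in short steps, Python scripts to look and compute and a shell command to move; the robot and the scene stay as the last step left them, time stands still between calls to the robot, and variables do not carry over. Pictures are saved under pics/ and viewed, at most 10 in all, crops included, and the job is handed in when it is done.

```bash
mkdir -p pics
cat > h.py <<'E'
import numpy as np, cv2, pickle
from station import arm
def grab(n,save=None):
    f=arm.grab_frame(n)
    if save:
        cv2.imwrite(f'pics/{save}.png',cv2.cvtColor(f['frame'],cv2.COLOR_RGB2BGR)); pickle.dump(f,open(f'pics/{save}.pkl','wb'))
    return f
def load(s): return pickle.load(open(f'pics/{s}.pkl','rb'))
def cam(f):
    F=210/np.tan(np.radians(f['fovy'])/2)
    K=np.array([[F,0,f['cx']],[0,F,f['cy']],[0,0,1.]])
    return K,np.array([f['k1'],0,0,0,0.]),cv2.Rodrigues(np.array(f['rvec'],float))[0],np.array(f['tvec'],float).ravel()
def ray(f,u,v):
    K,d,R,t=cam(f); p=cv2.undistortPoints(np.array([[[u,v]]],float),K,d)[0,0]
    return -R.T@t, R.T@np.array([p[0],p[1],1])
def onz(f,u,v,z):
    c,r=ray(f,u,v); return c+r*(z-c[2])/r[2]
def dep(f,u,v):
    c,r=ray(f,u,v); return c+r*f['z_map'][int(v),int(u)]
def proj(f,P):
    K,d,R,t=cam(f); return cv2.projectPoints(np.array([P],float),cv2.Rodrigues(R)[0],t,K,d)[0][0,0]
def crop(s,u,v,w,h,k,out):
    im=cv2.imread(f'pics/{s}.png')[v:v+h,u:u+w]; cv2.imwrite(f'pics/{out}.png',cv2.resize(im,None,fx=k,fy=k,interpolation=cv2.INTER_CUBIC))
E
python3 - <<'E'
from h import *
a=grab('top','top');b=grab('side','side')
for f in(a,b):
    K,d,R,t=cam(f);print(-R.T@t,f['fovy'],f['k1'])
x=np.hstack([cv2.imread('pics/top.png'),cv2.imread('pics/side.png')])
print(arm.state())
E
```

```text
[ 3.56158325e+02 -6.22466826e-01  1.41465199e+03] 44.428158907062766 -0.03892021882960376
[ 255.77504425 -731.20071917  753.06516017] 55.243859574574195 0.0012408201974957185
{'time': 0.1, 'joints': array([-1.21746747,  0.5082792 , -0.23758299,  1.50099065,  0.12569119,
        1.14887104, -0.15481369]), 'joint_velocities': array([ 1.35620327e-03, -4.51844716e-04,  1.11824305e-03, -1.22419040e-03,
        9.97516631e-05,  4.70981370e-05,  2.59694344e-04]), 'joint_torque': array([-5.36256266e-03, -6.21838260e+01, -2.19454207e+00, -2.50202930e+01,
        1.25629728e-02,  7.75781809e-03, -5.77615310e-06]), 'tcp_pos': array([153.24795411, 605.48818818, 230.51713735]), 'eef_rot': array([-1.03862437e-04,  1.23580359e-01,  9.92334262e-01, -7.72606548e-04]), 'contact_force': array([-0.37756734, -0.34125308, -0.23747299]), 'wrist_torque': array([-0.01993649,  0.02819724, -0.06278621]), 'finger_force': 0.0, 'width': 0.9967547913906759}
```

View pics/top.png

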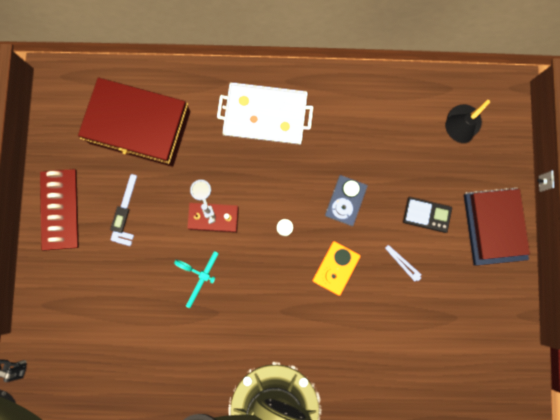

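View pics/side.png

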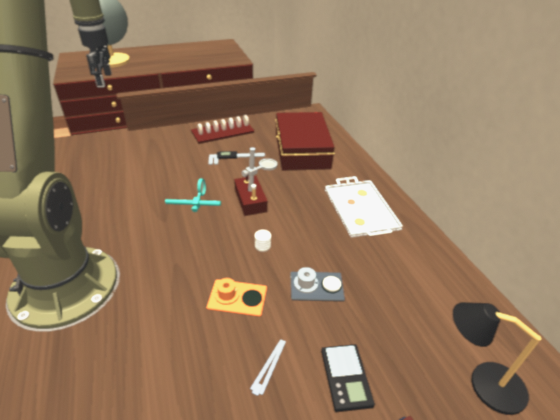

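Loupe candidates in the top view are the nickel one standing in the rosewood block (post ~(209,212), lens (201,188)) and the turquoise one lying at (200,278). The nickel one is meant. Stand candidates are the dark plate (346,200), with boss (342,208) and coin (351,188), and the orange one (337,268). The dark one is meant. I'll confirm both in one enlarged crop.

Run:
```python
from h import *
crop('top',180,165,80,75,5,'a');crop('top',315,165,80,75,5,'b')
cv2.imwrite('pics/c.png',np.hstack([cv2.imread('pics/a.png'),cv2.imread('pics/b.png')]))
f=load('top')
for n,u,v,z in [('lens',201,188,106),('coin',351.5,188,18),('boss',342.5,208,42),('caps',285,227,40),('block',213,217,42)]:
    print(n,onz(f,u,v,z),dep(f,u,v))
```

```text
lens [572.05812977 201.29235351 106.        ] [571.53481959 200.80294093 109.17198486]
coin [ 596.87251242 -199.50978991   18.        ] [ 596.68551494 -199.35528539   19.08498134]
boss [ 537.45808256 -172.08356496   42.        ] [ 540.79315174 -175.23764873   16.74961139]
caps [482.5380695 -18.2362593  40.       ] [482.69412396 -18.25800891  38.30257154]
block [504.60622116 175.56071809  42.        ] [503.53319945 174.28721819  51.92190131]
```

View pics/c.png

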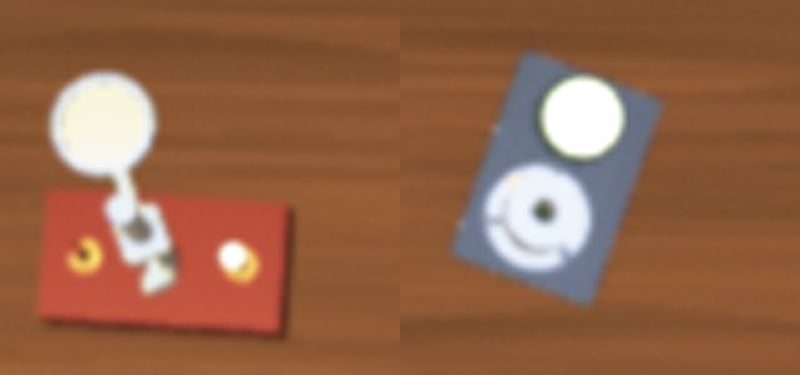

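Crop: the nickel loupe has its post top at top-view (207.6,211) and lens at (200.6,189.6). The dark stand has the coin at (351.6,188.2) and the hole at ~(344,207.2). Both are the ones meant.

```bash
cat >> h.py <<'E'
from scipy.spatial.transform import Rotation as Ro
def toolR(s): q=s['eef_rot']; return Ro.from_quat([q[1],q[2],q[3],q[0]]).as_matrix()
def delta(P,s=None):
    s=s or arm.state(); return toolR(s).T@(np.array(P)-s['tcp_pos'])/1000
E
python3 - <<'E'
from h import *
f=load('top')
post=onz(f,207.6,211,177);lens=onz(f,200.6,189.6,109);coin=onz(f,351.6,188.2,18);hole=onz(f,344,207.2,42)
pl=[onz(f,315+(u-400)/5,165+v/5,8)[:2] for u,v in[(527,52),(662,102),(590,305),(453,253)]]
print('post',post,'lens',lens,np.linalg.norm((post-lens)[:2]),'coin',coin,'hole',hole,np.linalg.norm((hole-coin)[:2]))
c=np.mean(pl,0);e=(pl[0]+pl[1]-pl[2]-pl[3])/2;print('plate',c,np.linalg.norm(e),np.linalg.norm(pl[1]-pl[0]))
e/=np.linalg.norm(e);print('mark',c-28*e,'coinpred',c+34*e,'yaw stand',np.degrees(np.arctan2(e[1],e[0])))
print('yaw loupe',np.degrees(np.arctan2(*(lens-post)[1::-1])))
# post by depth: side cam points > 125 mm
for n in('top','side'):
    g=load(n);K,d,R,t=cam(g)
    vv,uu=np.mgrid[:420,:560];p=cv2.undistortPoints(np.stack([uu,vv],-1).reshape(-1,1,2).astype(float),K,d)[:,0]
    z=g['z_map'].ravel();P=(np.c_[p*z[:,None],z]-t)@R
    m=(z>0)&(abs(P[:,0]-510)<60)&(abs(P[:,1]-185)<60)
    q=P[m&(P[:,2]>128)&(P[:,2]<190)];print(n,len(q),np.median(q,0),q.min(0),q.max(0))
    m=(z>0)&(abs(P[:,0]-545)<32)&(abs(P[:,1]+180)<32)&(abs(P[:,2]-42)<4)
    q=P[m];print('boss',len(q),np.median(q,0),q.min(0),q.max(0))
print(toolR(arm.state()))
E
```

```text
post [504.30343664 171.89982645 177.        ] lens [567.37426128 201.67564494 109.        ] 69.74617041835805 coin [ 596.32030003 -199.78958745   18.        ] hole [ 539.73315963 -176.12011941   42.        ] 61.33798313700303
plate [ 563.20799846 -187.63400172] 120.75339176745265 79.99006492987914
mark [ 536.76583537 -178.42465803] coinpred [ 595.31633935 -198.81677621] yaw stand -19.20233493247217
yaw loupe 25.272057048716
top 50 [512.43599211 178.78924983 172.51069587] [506.59146146 173.44314507 128.56548732] [521.51982874 186.28902711 181.3435318 ]
boss 136 [ 542.59293844 -173.84075133   41.94437926] [ 521.37576936 -195.35099836   38.04873709] [ 562.05125555 -154.50977635   45.99046254]
side 87 [509.64761978 179.52792458 154.97661671] [503.91334821 174.15188966 128.44658411] [519.99723512 191.4194859  177.9739771 ]
boss 182 [ 538.71126282 -173.81886954   40.66687199] [ 518.34181789 -193.54868517   38.05253584] [ 558.73318191 -152.04114214   44.72948416]
[[-9.69455768e-01  2.45265889e-01 -3.97090499e-04]
 [ 2.45266210e-01  9.69454596e-01 -1.50769718e-03]
 [ 1.51745194e-05 -1.55903861e-03 -9.99998785e-01]]
```

```bash
python3 -m jog '[[-0.05,-0.037,-0.03,0],[-0.1,-0.073,-0.03,0],[-0.15,-0.11,-0.03,0],[-0.2,-0.147,-0.03,0],[-0.25,-0.184,-0.03,0],[-0.3,-0.22,-0.03,0],[-0.35,-0.257,-0.03,0],[-0.4,-0.294,-0.03,0]]' 0.085 20
python3 -m jog '[[-0.04,-0.03,0,0],[-0.048,-0.036,0,0],[-0.048,-0.036,0,0],[-0.048,-0.036,0,0]]'
python3 - <<'E'
from h import *
f=grab('wrist','w1');K,d,R,t=cam(f);print(-R.T@t,R[2]);s=arm.state();print(s['tcp_pos'],s['joints'],s['contact_force'])
for P in [(507,176,177),(507,176,115)]: print(proj(f,P))
E
```

```text
time: 1.1
tcp_pos: [468.2, 223.1, 261.2]
eef_rot: [-0.0, 0.123, 0.992, -0.0]
contact_force: [1.7, 1.2, 0.9]
width: 0.997
finger_force: 0.0
time: 1.6
tcp_pos: [503.9, 179.9, 261.2]
eef_rot: [-0.0, 0.122, 0.992, 0.0]
contact_force: [-0.1, -0.5, -0.1]
width: 0.994
finger_force: 0.0
[429.5300063  199.8411647  404.22100288] [ 0.29166499 -0.07448946 -0.95361568]
[503.93660743 179.99362918 261.27273753] [-0.3265288   0.33883645 -0.08691065  1.68870376  0.03121466  1.1156604
  0.90371525] [-0.11802559  0.36825179 -0.53344995]
[278.30190744 217.75251338]
[279.32083714 197.60248409]
```

View pics/w1.png

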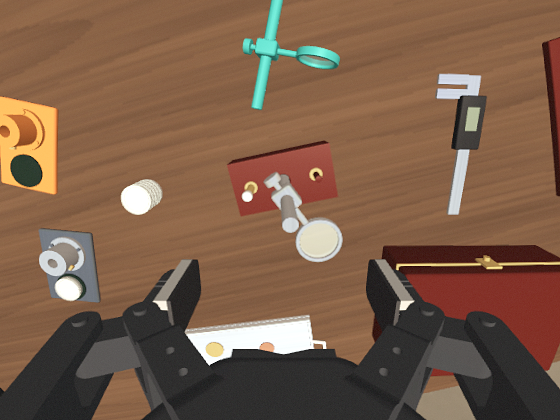

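The wrist view shows the loupe post top at (291,224), its lens at (319,240), the boss at (57,262) and the coin at (69,288). The post is clear between the fingers.

Run:
```python
from h import *
f=load('w1')
p=onz(f,291,223.5,177);l=onz(f,319.5,240,110)
vv,uu=np.mgrid[195:235,275:305]; P=np.array([dep(f,u,v) for u,v in zip(uu.ravel(),vv.ravel())]);q=P[(P[:,2]>125)&(P[:,2]<190)]
print(p,l,np.linalg.norm((p-l)[:2]),np.degrees(np.arctan2(*(l-p)[1::-1])))
for a in range(125,185,10):
    k=q[(q[:,2]>=a)&(q[:,2]<a+10)]
    if len(k): print(a,len(k),k.min(0),k.max(0))
print(delta([p[0],p[1],131]))
```

```text
[514.51017262 185.02062427 177.        ] [566.10799487 206.56207334 110.        ] 55.91394539085258 22.659929478460185
125 45 [505.51369705 177.34849413 125.08867386] [512.61976424 189.82650726 134.85750387]
135 55 [506.09323257 176.69417728 135.12056599] [513.38448588 190.21246057 144.69424724]
145 51 [507.0229436  176.541954   145.01592677] [514.94086051 190.51481207 154.75669097]
155 68 [507.33814864 177.73511559 155.23298828] [514.82867389 190.81383268 164.9856713 ]
165 67 [507.95581037 177.31086258 165.08454031] [515.56560682 191.01402447 174.72249637]
175 211 [508.45845148 177.81050637 175.20793403] [522.16882325 191.01732788 179.45078732]
[-0.00912863  0.00737357  0.13027032]
```

The post leans ~0.05 rad towards the lens, so I'll close the fingers along the lens direction. The flat pads will then bring it upright.

```bash
python3 -m jog '[[-0.0084,0.0062,0,0.18],[-0.0084,0.0062,0,0.36],[-0.0084,0.0062,0,0.54],[-0.0084,0.0062,0,0.72],[-0.0084,0.0062,0,0.9],[-0.0084,0.0062,0,0.9],[-0.0084,0.0062,0,0.9]]'
python3 - <<'E'
from h import *
s=arm.state();R=toolR(s);print(s['tcp_pos'],s['joints'][6],np.degrees(np.arctan2(R[1,:2],R[0,:2])),delta([513.5,184,131]))
E
```

```text
time: 2.52
tcp_pos: [514.2, 183.0, 261.3]
eef_rot: [-0.0, 0.541, 0.841, 0.0]
contact_force: [-0.3, -0.4, -0.1]
width: 0.994
finger_force: 0.0
[514.1889303  182.9594184  261.32823703] 0.08966790685729044 [114.54525587  24.54525617] [ 0.00120876 -0.00019068  0.13032847]
```

```bash
python3 -m jog '[[0.001,0,0.03,0],[0.001,0,0.06,0],[0.001,0,0.09,0],[0.001,0,0.115,0],[0.001,0,0.13,0],[0.001,0,0.13,0]]'
python3 -m jog '[[0,0,0,0],[0,0,0,0],[0,0,0,0],[0,0,0,0],[0,0,0,0],[0,0,0,0],[0,0,0,0],[0,0,0,0]]' 0.005 60
```

```text
time: 3.28
tcp_pos: [513.8, 183.0, 130.6]
eef_rot: [-0.001, 0.542, 0.84, -0.001]
contact_force: [-0.1, 0.5, 0.6]
width: 0.995
finger_force: 0.0
time: 4.28
tcp_pos: [512.0, 181.9, 131.7]
eef_rot: [-0.001, 0.543, 0.84, -0.002]
contact_force: [-5.7, -2.9, 10.8]
width: 0.149
finger_force: 57.6
```

```bash
python3 -m jog '[[0,0,-0.01,0],[0,0,-0.025,0],[0,0,-0.05,0],[0,0,-0.075,0],[0,0,-0.1,0],[0,0,-0.1,0],[0,0,-0.1,0],[0,0,-0.1,0]]'
python3 - <<'E'
from h import *
f=grab('side','s2'); s=arm.state();print(s['tcp_pos'],s['contact_force'],s['width'],s['wrist_torque'])
w=grab('wrist','w2')
u,v=proj(f,(512,182,180)).astype(int);print(u,v)
crop('s2',u-60,v-60,120,180,3,'s2c')
a=cv2.imread('pics/s2c.png');b=cv2.imread('pics/w2.png');b=cv2.resize(b,(440,330))
c=np.zeros((540,800,3),np.uint8);c[:a.shape[0],:360]=a[:540];c[:330,360:]=b;cv2.imwrite('pics/s2m.png',c)
E
```

```text
time: 5.28
tcp_pos: [513.8, 182.9, 230.3]
eef_rot: [-0.0, 0.543, 0.84, -0.001]
contact_force: [-0.0, 0.0, -2.3]
width: 0.151
finger_force: 59.2
[513.87117894 182.93812257 230.31363293] [ 0.23772167 -0.42570411 -3.46349056] 0.15001379631782932 [ 0.0044273  -0.02060457 -0.0312853 ]
251 147
```

View pics/s2m.png

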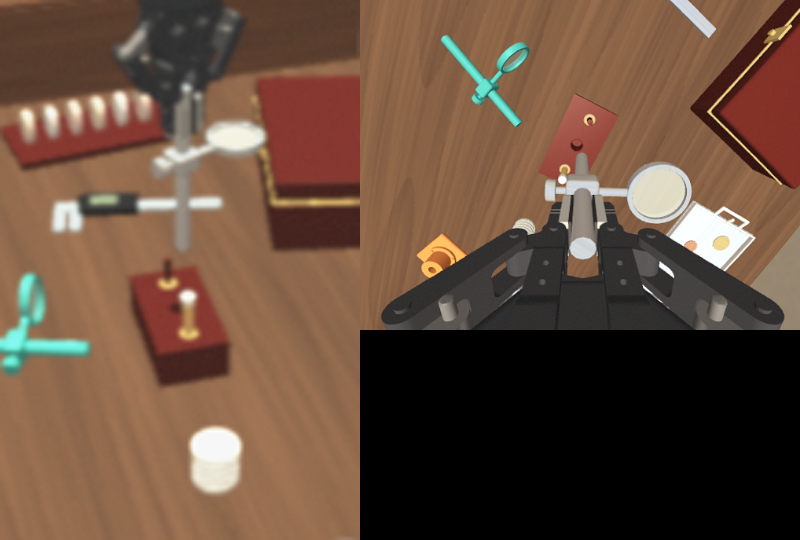

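The loupe is out of the block, upright, with the lens along the +y finger line. I'll carry it to the stand and turn it by about 45° on the way.

```bash
python3 -m jog '[[-0.02,-0.007,0,0.05],[-0.06,-0.022,0,0.15],[-0.105,-0.038,0,0.25],[-0.15,-0.055,0,0.35],[-0.195,-0.071,0,0.45],[-0.24,-0.088,0,0.55],[-0.285,-0.104,0,0.65],[-0.32,-0.117,0,0.74]]'
python3 - <<'E'
from h import *
s=arm.state();R=toolR(s);print(s['tcp_pos'],np.degrees(np.arctan2(R[1,:2],R[0,:2])),delta([540,-176,205]))
E
```

```text
time: 6.38
tcp_pos: [537.9, -160.6, 231.3]
eef_rot: [0.0, 0.812, 0.584, -0.0]
contact_force: [0.2, 0.0, -2.5]
width: 0.147
finger_force: 59.1
[ 537.93897593 -160.62765328  231.28564543] [ 71.40712171 -18.59286498] [-0.01387906  0.00685005  0.02630476]
```

```bash
python3 -m jog '[[-0.007,0.0034,0.015,0.03],[-0.0139,0.0068,0.03,0.04],[-0.0139,0.0068,0.03,0.04],[-0.0139,0.0068,0.03,0.04],[-0.0139,0.0068,0.03,0.04]]'
python3 - <<'E'
from h import *
f=grab('side','s3');w=grab('wrist','w3');t=grab('top','t3');s=arm.state();print(s['tcp_pos'],s['contact_force'])
R=toolR(s);print(np.degrees(np.arctan2(R[1,:2],R[0,:2])))
print(proj(f,(540,-176,42)),proj(w,(540,-176,42)),proj(f,(540,-176,80)),proj(w,(540,-176,80)))
u,v=proj(f,(540,-176,80)).astype(int)
crop('s3',u-60,v-70,120,130,3,'s3c');crop('w3',140,90,280,240,1.55,'w3c')
a=cv2.imread('pics/s3c.png');b=cv2.imread('pics/w3c.png');c=np.zeros((400,800,3),np.uint8);c[:390,:360]=a;c[:b.shape[0],360:360+b.shape[1]]=b[:,:440];cv2.imwrite('pics/m3.png',c);print(u-60,v-70)
E
```

```text
time: 7.0
tcp_pos: [541.4, -171.4, 201.7]
eef_rot: [0.0, 0.821, 0.571, 0.0]
contact_force: [0.8, 0.5, -3.0]
width: 0.145
finger_force: 59.0
[ 541.23104748 -171.76772262  201.68118614] [-1.37960649 -0.57264241 -2.6380043 ]
[ 69.58762728 -20.41237933]
[307.11714954 274.75811164] [283.17157583 195.63248709] [308.34256414 263.56613596] [283.28251285 206.13507745]
248 193
```

View pics/m3.png

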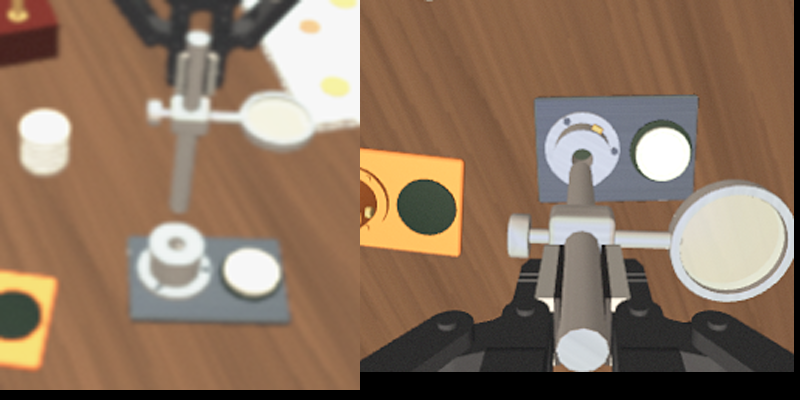

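Run:
```python
from h import *
crop('s3',275,225,66,75,6,'a');crop('w3',243,150,80,75,5,'b')
c=np.zeros((450,800,3),np.uint8);c[:,:396]=cv2.imread('pics/a.png');c[:375,400:]=cv2.imread('pics/b.png');cv2.imwrite('pics/m4.png',c)
```

```text
(no output)
```

View pics/m4.png

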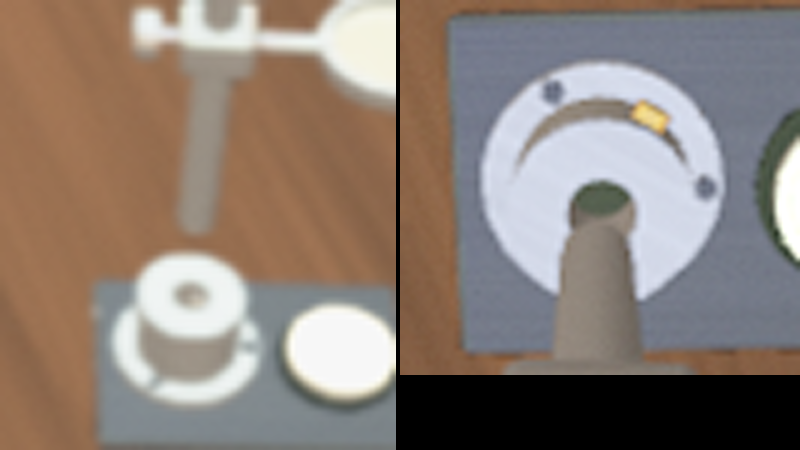

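Run:
```python
from h import *
from scipy.optimize import least_squares
s3=load('s3');w=load('w3')
def circ(f,x,y,z,r):
    a=np.linspace(0,2*np.pi,180);K,d,R,t=cam(f)
    return cv2.projectPoints(np.c_[x+r*np.cos(a),y+r*np.sin(a),z+0*a],cv2.Rodrigues(R)[0],t,K,d)[0][:,0]
hs=onz(s3,307.0,274.4,42);print('side hole',hs)
for zf in(80,82,84): print('side foot',zf,onz(s3,307.67,262,zf))
def e(f,p,z,r): c=circ(f,*p,z,r);return c.min(0),c.max(0)
g=lambda p:(lambda a,b:[a[0]-276.8,b[0]-290.2,a[1]-186])(*e(w,p,42,7.7))
r=least_squares(g,[540,-176]);print('wrist hole',r.x,r.fun)
g2=lambda p:(lambda a,b:[a[1]-173.6,a[0]-265.6])(*e(w,p,42,20.5));r=least_squares(g2,[540,-176]);print('wrist boss',r.x)
for zf in(80,82,84):
    g3=lambda p:(lambda a,b:[a[0]-276.4,b[0]-289.8,a[1]-195])(*e(w,p,zf,7));r=least_squares(g3,[540,-176]);print('wrist foot',zf,r.x,r.fun)
# post axis from depth
for n,f in(('s',s3),('w',w)):
    P=np.array([dep(f,u,v) for v in range(150,300) for u in range(240,340)])
    m=np.hypot(P[:,0]-541,P[:,1]+172)<15
    for a,b in((84,90),(100,118),(120,130)):
        k=P[m&(P[:,2]>a)&(P[:,2]<b)]
        if len(k)>8:
            q=least_squares(lambda c:np.hypot(k[:,0]-c[0],k[:,1]-c[1])-7,[541,-172],loss='soft_l1').x; print(n,a,len(k),q)
    k=P[m&(P[:,2]>60)];print('minz',np.sort(k[:,2])[:5])
```

```text
side hole [ 540.15336315 -174.91421244   42.        ]
side foot 80 [ 540.37010107 -171.12994614   80.        ]
side foot 82 [ 539.52443241 -172.79418552   82.        ]
side foot 84 [ 538.67876375 -174.4584249    84.        ]
wrist hole [ 541.36452364 -173.35035645] [-0.45227213  0.45241323  0.0067354 ]
wrist boss [ 542.74976643 -173.19167032]
wrist foot 80 [ 541.2325167  -172.19313893] [-0.66308423  0.66328436  0.0103633 ]
wrist foot 82 [ 541.41666765 -171.68414845] [-0.71867851  0.71889702  0.01131703]
wrist foot 84 [ 541.60081432 -171.17517003] [-0.77511851  0.77535598  0.01229868]
s 84 13 [ 538.95314827 -168.57747503]
s 100 40 [ 539.10801861 -169.12646075]
s 120 21 [ 539.16659046 -169.20750278]
minz [79.63216996 80.89480795 82.42770998 82.73911429 82.89908734]
w 84 24 [ 541.00177119 -170.55894828]
w 100 95 [ 541.11085665 -170.60611794]
w 120 63 [ 541.16361621 -170.63631224]
minz [81.2760038  81.5699566  81.70178811 83.8326247  84.19473254]
```

```bash
python3 -m jog '[[-0.0018,0.0009,0.008,0],[-0.0018,0.0009,0.018,0],[-0.0018,0.0009,0.028,0],[-0.0018,0.0009,0.034,0],[-0.0018,0.0009,0.035,0],[-0.0018,0.0009,0.035,0],[-0.0018,0.0009,0.035,0]]'
python3 -m jog '[[0,0,0.001,0],[0,0,0.002,0],[0,0,0.002,0],[0,0,0.002,0]]'
```

```text
time: 8.02
tcp_pos: [541.4, -174.2, 166.6]
eef_rot: [0.0, 0.821, 0.57, 0.0]
contact_force: [0.5, 0.3, -2.6]
width: 0.148
finger_force: 59.0
time: 8.52
tcp_pos: [541.3, -174.1, 164.3]
eef_rot: [0.0, 0.821, 0.57, -0.0]
contact_force: [-0.3, -0.1, -2.8]
width: 0.146
finger_force: 59.0
```

```bash
python3 -m jog '[[0,0,0.001,0],[0,0,0.0015,0],[0,0,0.0015,0]]'; python3 -m jog '[[0,0,0.001,0],[0,0,0.001,0]]'
```

```text
time: 8.9
tcp_pos: [541.2, -174.1, 162.7]
eef_rot: [-0.0, 0.821, 0.57, -0.0]
contact_force: [0.3, -0.1, -3.1]
width: 0.144
finger_force: 59.0
time: 9.15
tcp_pos: [541.2, -174.1, 161.7]
eef_rot: [-0.0, 0.821, 0.57, -0.0]
contact_force: [0.3, 0.3, -2.5]
width: 0.145
finger_force: 59.0
```

```bash
python3 -m jog '[[0,0,0.0005,0],[0,0,0.001,0]]';python3 -m jog '[[0,0,0.0005,0],[0,0,0.001,0]]'
```

```text
time: 9.4
tcp_pos: [541.2, -174.1, 160.8]
eef_rot: [0.0, 0.821, 0.57, -0.0]
contact_force: [-0.1, -0.3, -2.8]
width: 0.147
finger_force: 59.0
time: 9.65
tcp_pos: [541.2, -174.1, 159.7]
eef_rot: [-0.0, 0.821, 0.57, -0.0]
contact_force: [-0.6, 0.4, -2.6]
width: 0.149
finger_force: 59.0
```

```bash
python3 -m jog '[[0,0,0.0005,0],[0,0,0.001,0]]';python3 -m jog '[[0,0,0.0005,0],[0,0,0.001,0]]';python3 -m jog '[[0,0,0.0005,0],[0,0,0.001,0]]'
```

```text
time: 9.9
tcp_pos: [541.3, -174.1, 158.8]
eef_rot: [0.0, 0.821, 0.57, 0.0]
contact_force: [-0.4, 0.3, -2.0]
width: 0.145
finger_force: 59.0
time: 10.15
tcp_pos: [541.2, -174.1, 157.7]
eef_rot: [0.0, 0.821, 0.57, -0.0]
contact_force: [-0.2, 0.2, -2.4]
width: 0.145
finger_force: 59.0
time: 10.4
tcp_pos: [541.3, -174.1, 156.8]
eef_rot: [0.0, 0.821, 0.57, 0.0]
contact_force: [0.4, 0.5, -2.7]
width: 0.15
finger_force: 59.0
```

No contact with the boss top, so the post is probably already entering the hole. I'll continue gently.

```bash
for i in 1; do python3 -m jog '[[0,0,0.0005,0],[0,0,0.001,0],[0,0,0.0015,0],[0,0,0.002,0]]';python3 -m jog '[[0,0,0.0005,0],[0,0,0.001,0],[0,0,0.0015,0]]'; done;python3 -m jog '[[0,0,0.0005,0],[0,0,0.001,0]]'
```

```text
time: 10.9
tcp_pos: [541.2, -174.1, 154.7]
eef_rot: [0.0, 0.821, 0.57, -0.0]
contact_force: [0.2, -0.4, -3.6]
width: 0.147
finger_force: 59.0
time: 11.28
tcp_pos: [541.2, -174.1, 153.3]
eef_rot: [-0.0, 0.821, 0.57, -0.0]
contact_force: [0.6, 0.2, -2.0]
width: 0.144
finger_force: 59.0
time: 11.52
tcp_pos: [541.3, -174.1, 152.3]
eef_rot: [0.0, 0.821, 0.57, 0.0]
contact_force: [0.4, 0.3, -2.0]
width: 0.148
finger_force: 59.0
```

```bash
python3 -m jog '[[0,0,0.0005,0],[0,0,0.001,0],[0,0,0.001,0]]';python3 -m jog '[[0,0,0.0005,0],[0,0,0.001,0],[0,0,0.001,0]]';python3 -m jog '[[0,0,0.0005,0],[0,0,0.001,0],[0,0,0.001,0]]'
```

```text
time: 11.9
tcp_pos: [541.2, -174.2, 151.3]
eef_rot: [0.0, 0.821, 0.57, -0.0]
contact_force: [-0.1, 0.4, -1.2]
width: 0.147
finger_force: 59.0
time: 12.28
tcp_pos: [541.3, -174.1, 150.3]
eef_rot: [0.0, 0.821, 0.57, 0.0]
contact_force: [-0.2, -0.3, -1.1]
width: 0.146
finger_force: 59.2
time: 12.65
tcp_pos: [541.3, -174.1, 149.2]
eef_rot: [0.0, 0.821, 0.57, 0.0]
contact_force: [0.0, -0.1, -0.8]
width: 0.147
finger_force: 59.2
```

```bash
for i in 1; do python3 -m jog '[[0,0,0.0005,0],[0,0,0.001,0],[0,0,0.0015,0],[0,0,0.0015,0]]';python3 -m jog '[[0,0,0.0005,0],[0,0,0.001,0],[0,0,0.0015,0],[0,0,0.0015,0]]'; python3 -m jog '[[0,0,0.0005,0],[0,0,0.001,0],[0,0,0.0015,0],[0,0,0.0015,0]]'; done | grep -E 'tcp|contact|finger'
```

```text
tcp_pos: [541.3, -174.2, 147.7]
contact_force: [-0.4, -0.8, -0.0]
finger_force: 59.3
tcp_pos: [541.3, -174.1, 146.2]
contact_force: [-0.2, -0.6, 0.8]
finger_force: 59.4
tcp_pos: [541.3, -174.1, 144.7]
contact_force: [-0.1, -0.5, 1.8]
finger_force: 59.4
```

```bash
for i in 1; do python3 -m jog '[[0,0,0.0005,0],[0,0,0.001,0],[0,0,0.0015,0],[0,0,0.002,0],[0,0,0.002,0]]';python3 -m jog '[[0,0,0.0005,0],[0,0,0.001,0],[0,0,0.0015,0],[0,0,0.002,0],[0,0,0.002,0]]'; python3 -m jog '[[0,0,0.0005,0],[0,0,0.001,0],[0,0,0.0015,0],[0,0,0.002,0],[0,0,0.002,0]]'; done | grep -E 'tcp|contact|finger'
```

```text
tcp_pos: [541.2, -174.1, 142.6]
contact_force: [0.2, -0.6, -0.7]
finger_force: 59.3
tcp_pos: [541.2, -174.0, 140.5]
contact_force: [1.0, -0.7, -1.1]
finger_force: 59.1
tcp_pos: [541.2, -174.1, 138.8]
contact_force: [-0.3, -0.1, 1.1]
finger_force: 59.4
```

```bash
for i in 1; do python3 -m jog '[[0,0,0.0005,0],[0,0,0.001,0],[0,0,0.0015,0],[0,0,0.0015,0]]';python3 -m jog '[[0,0,0.0005,0],[0,0,0.001,0],[0,0,0.001,0]]'; python3 -m jog '[[0,0,0.0005,0],[0,0,0.001,0],[0,0,0.001,0]]'; done | grep -E 'tcp|contact|finger'
```

```text
tcp_pos: [541.2, -174.1, 137.2]
contact_force: [0.2, -0.1, 0.7]
finger_force: 59.4
tcp_pos: [541.2, -174.1, 136.0]
contact_force: [0.2, -1.1, -1.0]
finger_force: 59.1
tcp_pos: [541.2, -174.1, 135.2]
contact_force: [-0.2, -0.8, -0.2]
finger_force: 59.4
```

```bash
for i in 1; do python3 -m jog '[[0,0,0.0005,0],[0,0,0.001,0],[0,0,0.001,0]]';python3 -m jog '[[0,0,0.0005,0],[0,0,0.001,0],[0,0,0.001,0]]'; python3 -m jog '[[0,0,0.0005,0],[0,0,0.0005,0]]'; done | grep -E 'tcp|contact|finger'
```

```text
tcp_pos: [541.2, -174.1, 134.3]
contact_force: [0.8, 0.1, 1.1]
finger_force: 59.4
tcp_pos: [541.4, -174.3, 134.1]
contact_force: [-1.8, 0.1, 8.5]
finger_force: 60.5
tcp_pos: [541.6, -174.4, 134.1]
contact_force: [-2.6, -0.2, 12.3]
finger_force: 61.0
```

It has bottomed out at TCP z 134.1 with about 15 N of net push. I'll ease off slightly, let go and look.

```bash
python3 -m jog '[[0,0,-0.0008,0],[0,0,-0.0008,0]]';python3 -m jog '[[0,0,0,0],[0,0,0,0],[0,0,0,0],[0,0,0,0],[0,0,0,0],[0,0,0,0]]' 0.0854
python3 -m jog '[[0,0,-0.01,0],[0,0,-0.03,0],[0,0,-0.06,0],[0,0,-0.1,0],[0,0,-0.13,0],[0,0,-0.13,0],[0,0,-0.13,0]]'
python3 - <<'E'
from h import *
f=grab('side','s5');w=grab('wrist','w5')
crop('s5',240,200,130,130,3,'a');crop('w5',180,120,200,195,2,'b')
c=np.zeros((390,800,3),np.uint8);c[:,:390]=cv2.imread('pics/a.png');c[:,400:]=cv2.imread('pics/b.png');cv2.imwrite('pics/m5.png',c)
for n,g in(('s',f),('w',w)):
    P=np.array([dep(g,u,v) for v in range(120,330) for u in range(200,400)])
    k=P[(np.hypot(P[:,0]-541,P[:,1]+174)<12)&(P[:,2]>150)&(P[:,2]<200)];print(n,len(k),np.median(k[k[:,2]>np.percentile(k[:,2],70)],0))
    k=P[(np.hypot(P[:,0]-600,P[:,1]+196)<45)&(P[:,2]>95)&(P[:,2]<125)];print('lens',len(k),(k.min(0)+k.max(0))/2, k.mean(0))
E
```

```text
time: 18.52
tcp_pos: [541.4, -174.2, 134.2]
eef_rot: [0.0, 0.821, 0.57, 0.0]
contact_force: [-1.3, 0.2, 7.5]
width: 0.148
finger_force: 59.9
time: 19.27
tcp_pos: [541.2, -174.1, 133.6]
eef_rot: [-0.0, 0.821, 0.57, -0.0]
contact_force: [1.1, 0.9, -1.5]
width: 1.001
finger_force: 0.0
time: 20.15
tcp_pos: [540.9, -173.9, 263.4]
eef_rot: [-0.0, 0.821, 0.57, -0.0]
contact_force: [-1.4, 0.2, 0.1]
width: 1.004
finger_force: 0.0
s 84 [ 538.12949957 -174.17461014  178.0162562 ]
lens 398 [ 589.46391634 -197.05913421  106.7683681 ] [ 593.21723249 -198.03833155  108.61732837]
w 350 [ 541.59996958 -174.03345749  179.97380991]
lens 1999 [ 590.44106712 -197.34947227  108.86798536] [ 596.41858642 -195.96793163  110.75196803]
```

View pics/m5.png

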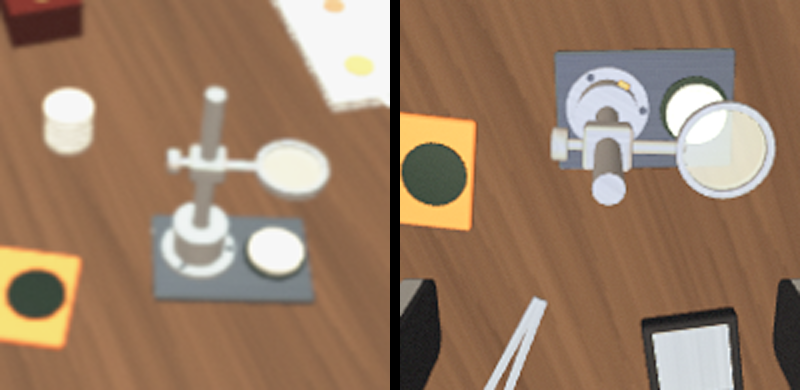

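The loupe stands upright and released. Its post top is at 179 mm, as it should be when fully home (14 + 165). The lens is about 4 mm from the coin's centre seen from above, the coin is in place and the gripper is clear.

```bash
python3 -c "
from station import arm
print(arm.hand_in())"
```

```text
the job is handed in; nothing more can be done
None
```

The job is handed in. The loupe stands released and fully home in the viewing stand's socket with its lens over the coin; no verdict came back, but my measurements put it within every limit I could check.

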